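Mark the hidden stone sample

ROBOT

A 6-joint arm with a two-finger parallel gripper is mounted at the origin on the work surface. World frame = base frame: x ahead of the robot, y to its left, z up, the work surface at z = 0. Lengths are in m, angles in rad, forces in N, time in s.
With the tool pointing down it reaches from about 0.35 to 1 m from the base axis. Payload 7.1 kg.
Tool frame: the origin (TCP) lies between the finger pads; the fingertips stand 22 mm ahead of it and the grasp point (between the pads) lies 3 mm ahead of it; x points along the fingers, y is the direction in which the jaws open and shut, and the axes are right-handed (so a half turn about x gives the same grasp; the last joint's range is limited). The gripper opens to 85 mm and grips with 20 to 120 N. Pads are 22 mm wide; open, the fingers measure 114 mm over their backs; the gripper's body (76 mm by 85 mm) begins 54 mm behind the grasp point. The pads swing forward as they close: fully open they stand 13 mm farther back than shut.
Start: joints at [-0.019, 0.423, 1.63, -0, 1.089, -0.019], TCP at [0.625, 0, 0.253] pointing down, gripper open.
Joint ranges: [-3, 3], [-0.9, 2.11], [0.09, 2.58], [-1.31, 4.45], [0.11, 2.69], [-2.54, 2.54]. Speed limits (rad/s): [2.39, 2.39, 3.01, 3.14, 3.14, 3.14].

INTERFACE

Orientations are given as a rotation vector (axis times angle).
In Python, from rig import manip gives the robot as it stands. The module is installed in compiled form; this text tells all that it offers. Calls block until the motion is done:
- manip.move_to(position, orientation): joint-space move of the TCP to a pose.
- manip.servo_line(position, orientation=None, rate=0.15): straight line of the TCP; orientation=None keeps the orientation; rate is the mean speed in m/s.
- manip.set_joints(angles): joint-space move.
- manip.command_gripper(opening, f_grip=None): finger opening in m; f_grip is the grip in N (None keeps the last); returns when the fingers have stopped.
- manip.hold(seconds).
- manip.solve_ik(position, orientation): joint angles nearest the present ones, or None.
- manip.camera(name): name is "scene" or "side" or "wrist"; returns a dict with "image" (384x512x3 uint8, red, green, blue), "fx", "fy", "cx", "cy" (pixels), "k1" (the pictures are not rectified: a ray, as slopes to the right and down, at radius r is drawn at 1 + k1 r^2 times it, then the intrinsics apply), "cam_to_world" (4x4, takes a point from camera to world coordinates); the wrist camera has in their place "mount" (4x4, takes a point from camera to tool coordinates, whose origin is the TCP and whose axes are the tool frame's). Camera axes: x right, y down, z forward; pixel columns grow to the right and rows downward; lengths in m; the calibration is good to about 2 mm. A picture is of the moment at which its call begins: read the wrist's pose just before it. There is no depth.
A pose or a line that the arm cannot do raises manip.IKError and nothing moves.
- manip.sign_off(): hands the job in, once; it reports no verdict.
Readings, each from a call of its own:
- manip.get_time(): time.
- manip.get_joint_positions(): joint angles.
- manip.get_joint_vel(): joint speeds.
- manip.get_tau(): joint torques, N m.
- manip.get_position(): TCP position.
- manip.get_ee_rot(): TCP orientation.
- manip.get_contact_force(): force on the tool from outside, world axes, zero at the start.
- manip.get_torque(): the same for the moment, N m.
- manip.get_width(): finger opening in m.
Only numpy, scipy, OpenCV 4.12 (cv2) and the standard library are available. Lean on these libraries where they do the work, as an engineer would, in place of code of your own. Each camera call takes 0.05 s, during which the arm holds its last target. There are 200 camera calls.

TASK

Mark the white stone sample: lift the tin in front of it out of the rack, set the white stone gently upright in the steel nest of the blue marking station, and then push the red plunger fully down to mark it and let it come up again; never push the plunger while the nest is empty. Stand the tin back upright on its yellow disc in the bay it came from, leave the white stone in the nest, and leave everything else where it is.

Things in the scene. Friction and masses are not known exactly. Their poses are not given: they have to be found in the camera images.
- stone_white: The WHITE stone sample block, 30 (x) x 52 (y) x 60 (z) mm, about 0.24 kg, origin at the centre of its underside; it stands behind a tin in one of the rack's bays, its x axis nearly along the rack's x. Which stone is in which bay varies. This is the one to be marked
- stone_red: The terracotta-RED stone sample block, 30 (x) x 52 (y) x 60 (z) mm, about 0.24 kg, origin at the centre of its underside; it stands behind a tin in one of the rack's bays, its x axis nearly along the rack's x. Which stone is in which bay varies. Bystander
- stone_black: The BLACK stone sample block, 30 (x) x 52 (y) x 60 (z) mm, about 0.24 kg, origin at the centre of its underside; it stands behind a tin in one of the rack's bays, its x axis nearly along the rack's x. Which stone is in which bay varies. Bystander
- tin_blue: Blue painted tin, a cylinder of 54 mm diameter and 120 mm height, about 0.3 kg; origin at the centre of its underside. At the start it stands upright on the yellow disc of one of the rack's bays (which one varies), about 50 mm (centre to centre) in front of the stone in that bay: the gap between them (3 to 12 mm) takes no finger
- tin_green: Green painted tin, a cylinder of 54 mm diameter and 120 mm height, about 0.3 kg; origin at the centre of its underside. At the start it stands upright on the yellow disc of one of the rack's bays (which one varies), about 50 mm (centre to centre) in front of the stone in that bay: the gap between them (3 to 12 mm) takes no finger
- tin_red: Red painted tin, a cylinder of 54 mm diameter and 120 mm height, about 0.3 kg; origin at the centre of its underside. At the start it stands upright on the yellow disc of one of the rack's bays (which one varies), about 50 mm (centre to centre) in front of the stone in that bay: the gap between them (3 to 12 mm) takes no finger
- rack: Fixed timber rack, origin at the bottom; x -80 to +70 mm, 286 mm along y; front (-x) and top open. Three bays 66 mm wide centred at y = -88, 0, +88 mm between 22 mm walls; floor top at 8 mm, wall tops at 70 mm, back wall at x = 62 to 70 mm as tall. Yellow discs (58 mm) at x = -45 mm mark the tins' places, the stones stand at x = +4 mm. Left or right of centre, turned up to 0.25 rad
- station: Fixed blue marking station on the other side of the centre line, origin at the bottom centre, turned by up to 0.25 rad. Bed 150 (x) x 220 (y) mm, top at 30 mm; along its rear edge (x = 48 to 72 mm) a grey housing up to 56 mm high. On the bed the steel nest and the red plunger
- nest (a point): Centre of the inner floor of the steel nest on the station (34 mm above the bench), axes along the station's. The nest is a shallow tray, inside 44 mm along x and 66 mm along y, rim 8 mm high and 6 mm thick; a stone stands upright in it with its x along the station's x, either way round
- plunger_top (a point): Centre of the top face of the red plunger (disc of 40 mm diameter, 12 mm thick), 76 mm above the bench when up; 20 mm below its underside lies its collar. Moves with it. It stands 108 mm from the centre of the nest
- plunger (a joint): Travel of the station's sprung start plunger, straight down, in m: 0 up, 0.018 fully down. The spring takes about 4 N to start and 12 N at the full stroke, and brings it back up
- chisel_a: Stone chisel lying on the bench by the front of the station; 180 mm long along its x (-90 to +90 mm), 20 mm wide, 17 mm high. Bystander
- chisel_b: Stone chisel lying on the bench behind the rack and the station; 180 mm long along its x, 20 mm wide, 17 mm high. Bystander
- mallet: Round mason's mallet standing on its dark head (96 mm diameter, 90 mm high) with the wooden handle up, 190 mm high in all, at one side of the bench. Bystander
- bottle: Clear water bottle, 66 mm diameter, 190 mm high, at the other side of the bench. Bystander
- brush: Bench brush lying at the side of the bench, within 150 mm of its origin, up to 50 mm high. Bystander
- rubbing_block: Dark rubbing block 75 (x) x 38 (y) x 25 (z) mm on the bench in front of the rack, origin at the centre of its underside. Bystander
- offcut: Marble offcut 60 (x) x 50 (y) x 35 (z) mm on the bench at the side, origin at the centre of its underside. Bystander
- jar: Small amber jar, 50 mm diameter, 60 mm high, on the bench between the robot and the rack and station; origin at the centre of its underside. Bystander
Mind the look-alikes: they are no part of the job. Of the things that look like the tin_green, the larger one is meant. Leave any purple look-alike of the stone_white alone.

How it is judged:
On the way, in this order (a step that is already met when the one before it is completed fails the run):
1. the tin in front of the white stone is clear of it, the stone still in its bay (horizontal distance between each of tin_blue, tin_green, tin_red and stone_white above 0.08 m and distance of stone_white from where it was at the start of the episode below 0.02 m), for 0.2 s.
2. the white stone stands upright in the nest (x of stone_white in the frame of nest between -0.01 and 0.01 m and y of stone_white in the frame of nest between -0.01 and 0.01 m and z of stone_white in the frame of nest between -0.005 and 0.005 m and angle between stone_white's own z axis and vertical below 0.08 rad and linear speed of stone_white below 0.02 m/s), for 0.2 s.
3. the plunger is pushed fully down with the white stone in the nest (x of stone_white in the frame of nest between -0.01 and 0.01 m and y of stone_white in the frame of nest between -0.01 and 0.01 m and z of stone_white in the frame of nest between -0.005 and 0.005 m and angle between stone_white's own z axis and vertical below 0.08 rad and value of joint plunger above 0.016 m), for 0.1 s.
At the end, for the whole second after the job is handed in: The white stone stands at rest upright in the nest, within 10 mm of its centre along each axis and turned less than 0.35 rad; the plunger is up again (under 4 mm); all three tins stand upright and at rest within 18 mm of where they stood at the start (all of step 2 and angle between the x axis of stone_white and the x axis of station, either way round below 0.35 rad and value of joint plunger below 0.004 m and distance of each of tin_blue, tin_green, tin_red from where it was at the start of the episode below 0.018 m and angle between each of tin_blue, tin_green, tin_red's own z axis and vertical below 0.08 rad and linear speed of each of tin_blue, tin_green, tin_red below 0.02 m/s); the robot touches nothing.
It fails at once if a bystander (another stone, chisel, mallet, bottle, brush, block, offcut, jar) was moved more than 25 mm (distance of any of stone_red, stone_black, chisel_a, chisel_b, mallet, bottle, brush, rubbing_block, offcut, jar from where it was at the start of the episode above 0.025 m).
It fails at once if the plunger was pushed past 12 mm with the white stone not in the nest (value of joint plunger above 0.012 m and distance between stone_white and nest above 0.03 m).
It fails at once if the white stone hit the station hard (over 60 N), dropped rather than set down (contact force between stone_white and station above 60 N).
It also fails if it takes over 72 s, if anything falls off the work surface, if the arm or the gripper's body presses on something with over 40 N, if the wrist force passes 120 N, or if a joint passes its speed limit or range.

## Working session

There is one attempt and no reset: what is moved stays moved. The work goes in short steps, each a Python script; the robot and the scene stay as the last script left them, time stands still between calls to the robot, and variables do not carry over. Pictures are saved under pics/ and viewed, about 8 in all and at most 12, crops included, and the job is handed in when it is done.

```bash
mkdir -p pics
cat > h.py <<'E'
import numpy as np, cv2
from scipy.spatial.transform import Rotation as R
from rig import manip as m
def save(n,c): cv2.imwrite(f'pics/{n}.png',c['image'][:,:,::-1])
def T(c,pose=None):
    if 'cam_to_world' in c: return np.array(c['cam_to_world'])
    M=np.eye(4);M[:3,:3]=R.from_rotvec(pose[1]).as_matrix();M[:3,3]=pose[0]
    return M@np.array(c['mount'])
def ray(c,uv,M):
    K=np.array([[c['fx'],0,c['cx']],[0,c['fy'],c['cy']],[0,0,1.]])
    d=np.array([(uv[0]-c['cx'])/c['fx'],(uv[1]-c['cy'])/c['fy']]);s=d.copy()
    for _ in range(30): s=d/(1+c['k1']*(s@s))
    return M[:3,3],M[:3,:3]@np.array([s[0],s[1],1])
def onz(c,uv,z,M):
    o,d=ray(c,np.array(uv,float),M); return (o+d*(z-o[2])/d[2])
def proj(c,p,M):
    q=np.linalg.inv(M)@np.append(p,1);s=q[:2]/q[2];s=s*(1+c['k1']*(s@s))
    return np.array([s[0]*c['fx']+c['cx'],s[1]*c['fy']+c['cy']])
def shot(n,name):
    pose=(np.array(m.get_position()),np.array(m.get_ee_rot()))
    c=m.camera(n);save(name,c);c['M']=T(c,pose)
    np.save(f'pics/{name}.npy',c,allow_pickle=True);return c
def load(name): return np.load(f'pics/{name}.npy',allow_pickle=True).item()
def down(yaw): # tool x down, tool y (jaws) at angle yaw from world x
    x=np.array([0,0,-1.]);y=np.array([np.cos(yaw),np.sin(yaw),0]);return R.from_matrix(np.stack([x,y,np.cross(x,y)],1)).as_rotvec()
E
python3 - <<'E'
from h import *
for n in('scene','side','wrist'):
    c=shot(n,n+'0');print(n,c['fx'],c['k1'],c['M'].round(3).tolist())
print(m.get_ee_rot(),m.get_time(),m.get_width())
a=[cv2.imread(f'pics/{n}0.png') for n in('scene','side')]
E
```

```text
scene 366.205291263094 -0.11959212841705545 [[0.549, 0.612, -0.57, 1.198], [0.836, -0.404, 0.371, -0.405], [-0.003, -0.68, -0.733, 0.911], [0.0, 0.0, 0.0, 1.0]]
side 403.23312965883514 -0.12315965622789059 [[-0.925, -0.242, 0.291, 0.215], [-0.379, 0.618, -0.689, 0.823], [-0.013, -0.748, -0.664, 0.87], [0.0, 0.0, 0.0, 1.0]]
wrist 330.68864311419946 -0.010363783065395713 [[1.0, 0.001, -0.001, 0.625], [0.001, -0.948, -0.318, 0.081], [-0.001, 0.318, -0.948, 0.373], [0.0, 0.0, 0.0, 1.0]]
[ 1.20862506  1.21010265 -1.21000927] 0.15 0.08554946789346594
```

View pics/scene0.png

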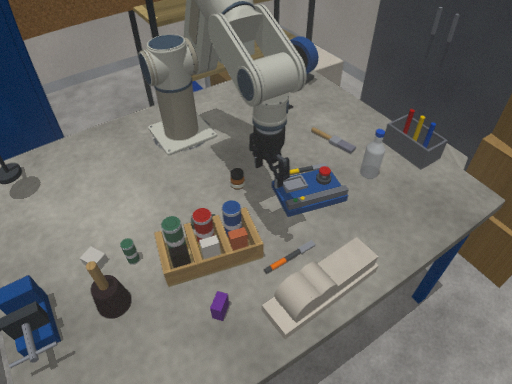

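View pics/side0.png

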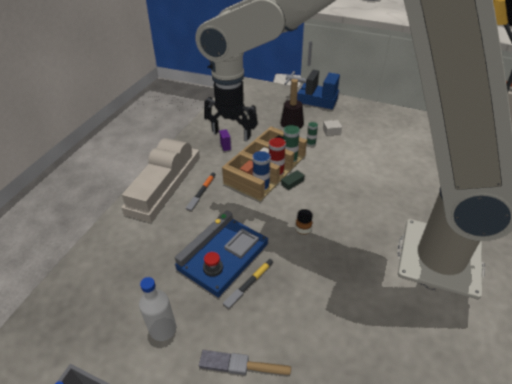

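The white stone is in the middle bay at scene pixel (209,245), behind the red tin (203,222). Green/black is on one side of it and blue/red on the other. The look-alikes are the purple block at (220,306), the small green tin at (130,250), and the off-white offcut at (95,258). I'll take closer wrist views of the rack and the station.

Run:
```python
from h import *
c=load('scene0')
for n,uv,z in [('white',(209,245),.06),('redtin',(202,215),.128),('greentin',(172,225),.128),('bluetin',(231,208),.128),('plg',(325,172),.076),('nest',(296,184),.036),('jar',(237,173),.06)]: print(n,onz(c,uv,z,c['M']).round(3))
w=onz(c,(202,230),.1,c['M']); s=onz(c,(308,185),.04,c['M'])
rot=np.array(m.get_ee_rot())
for nm,p in(('wr1',w),('ws1',s)):
    m.move_to([p[0],p[1]+.0,.36],rot); shot('wrist',nm); print(m.get_time())
cv2.imwrite('pics/both1.png',np.vstack([cv2.imread('pics/wr1.png'),cv2.imread('pics/ws1.png')])[::1,::1][:, :])
b=cv2.imread('pics/both1.png');cv2.imwrite('pics/both1.png',cv2.resize(np.hstack([b[:384],b[384:]]),(800,300)))
```

```text
white [ 0.61 -0.19  0.06]
redtin [ 0.555 -0.175  0.128]
greentin [ 0.542 -0.261  0.128]
bluetin [ 0.578 -0.093  0.128]
plg [0.571 0.271 0.076]
nest [0.533 0.182 0.036]
jar [0.398 0.031 0.06 ]
1.1
2.6417
```

View pics/wr1.png

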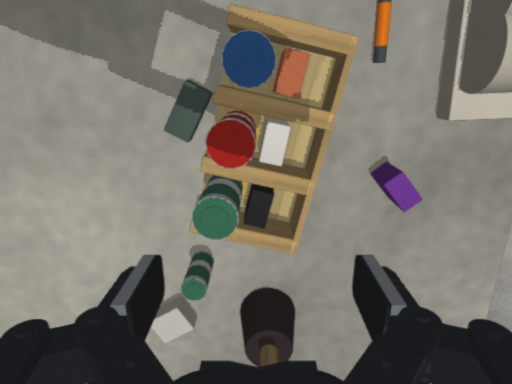

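View pics/ws1.png

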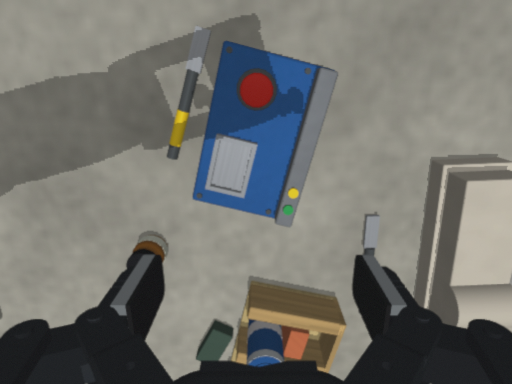

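The wrist views show red tin top at (232,140), white stone top at (275,143) in the middle bay, and the mallet at (268,330). In the station view the plunger is at (257,90), the nest at (232,166), and the grey housing on the +x side. Next I'll measure these by colour.

```bash
cat > seg.py <<'E'
from h import *
def blob(c,f,near,r=60):
    im=c['image'].astype(int);mk=f(im[...,0],im[...,1],im[...,2]).astype(np.uint8)
    mk=cv2.morphologyEx(mk,cv2.MORPH_OPEN,np.ones((3,3)))
    n,l,st,ce=cv2.connectedComponentsWithStats(mk)
    i=min(range(1,n),key=lambda i:np.hypot(*(ce[i]-near))-0.02*st[i,4])
    cn=max(cv2.findContours((l==i).astype(np.uint8),cv2.RETR_EXTERNAL,cv2.CHAIN_APPROX_NONE)[0],key=cv2.contourArea)
    return cn[:,0,:].astype(float),st[i,4]
def rect(c,cn,z):
    p=np.array([onz(c,u,z,c['M'])[:2] for u in cn])
    (x,y),(w,h),a=cv2.minAreaRect((p*1000).astype(np.float32))
    b=cv2.boxPoints(((x,y),(w,h),a)); e0,e1=b[1]-b[0],b[2]-b[1]
    e=e0 if np.hypot(*e0)>np.hypot(*e1) else e1  # long axis
    if e[1]<0:e=-e
    return np.round([x/1000,y/1000],4),np.round([w,h],1),round(float(np.arctan2(e[1],e[0])),3)
def circ(c,cn,z):
    p=np.array([onz(c,u,z,c['M'])[:2] for u in cn])
    (x,y),r=cv2.minEnclosingCircle((p*1000).astype(np.float32))
    return np.round([x/1000,y/1000],4),round(r*2,1)
E
python3 - <<'E'
from seg import *
c=load('wr1')
wh=lambda r,g,b:(r>170)&(abs(r-b)<25)
cn,a=blob(c,wh,(275,143));print('white',a,rect(c,cn,.068))
red=lambda r,g,b:(r>130)&(g<40)&(b<45)
cn,a=blob(c,red,(232,140));print('redtin',a,circ(c,cn,.128))
for n,uv,z in[('mallet',(268,350),.19),('headtop',(268,310),.09),('greentin',(216,214),.128),('bluetin',(248,59),.128),('ybl',(233,10),.07),('tr',(355,40),.07),('br',(296,248),.07),('bl',(193,228),.07),('small',(194,290),.06),('black',(259,200),.068),('redst',(293,66),.068)]:print(n,onz(c,uv,z,c['M']).round(3))
print(proj(c,np.array([.56,-.18,.068]),c['M']))
c=load('ws1')
red=lambda r,g,b:(r>120)&(g<50)&(b<50)
cn,a=blob(c,red,(257,90));print('plg',a,circ(c,cn,.076))
for n,uv in[('nest',(232,166))]:
    im=c['image'].astype(int);print(im[166,232],im[190,232],im[60,240])
steel=lambda r,g,b:(abs(r-b)<40)&(r>120)
cn,a=blob(c,steel,(232,166));print('nest',a,rect(c,cn,.042))
blue=lambda r,g,b:(b>r+40)&(b>g+20)
cn,a=blob(c,blue,(250,130));print('bed',a,rect(c,cn,.03))
E
```

```text
white 912 (array([ 0.6019, -0.1853]), array([50.4, 28.7]), 1.366)
redtin 434 (array([ 0.5487, -0.1842]), 44.4)
mallet [ 0.593 -0.391  0.19 ]
headtop [ 0.596 -0.417  0.09 ]
greentin [ 0.533 -0.255  0.128]
bluetin [ 0.571 -0.09   0.128]
ybl [ 0.554 -0.036  0.07 ]
tr [ 0.691 -0.066  0.07 ]
br [ 0.634 -0.33   0.07 ]
bl [ 0.493 -0.3    0.07 ]
small [ 0.486 -0.405  0.06 ]
black [ 0.583 -0.26   0.068]
redst [ 0.622 -0.094  0.068]
[240.91925032 139.73106793]
plg 801 (array([0.5601, 0.2803]), 36.6)
[152 156 161] [ 94  97 100] [ 34  63 100]
nest 103317 (array([0.5229, 0.0906]), array([581.7, 774.3]), 3.141)
bed 10639 (array([0.5525, 0.2185]), array([216.8, 122.7]), 1.325)
```

Run:
```python
from seg import *
c=load('ws1');p=m.get_position();rot=np.array(m.get_ee_rot())
m.move_to([.54,.17,.30],rot);d=shot('wrist','ws2')
red=lambda r,g,b:(r>90)&(r>2*g)&(r>2*b)
blue=lambda r,g,b:(b>r+25)&(b>g+12)
for c in(c,d):
    pl=proj(c,np.array([.560,.280,.076]),c['M']);ne=proj(c,np.array([.533,.182,.036]),c['M']);print(pl.round(),ne.round())
    cn,a=blob(c,red,pl);print('plg',a,circ(c,cn,.076))
    cn,a=blob(c,blue,proj(c,np.array([.5525,.2185,.03]),c['M']));print('bed',a,rect(c,cn,.03))
    hull=np.zeros(c['image'].shape[:2],np.uint8);cv2.fillConvexPoly(hull,cv2.convexHull(cn.astype(np.int32)),1)
    H=cv2.erode(hull,np.ones((5,5)))
    st=lambda r,g,b:(H>0)&~blue(r,g,b)&(abs(r-g)<25)&(r>60)
    cn,a=blob(c,st,ne,);print('nest',a,rect(c,cn,.042))
c=load('wr1')
red=lambda r,g,b:(r>100)&(r>3*g)&(r>3*b)
im=c['image'].copy()
cn,a=blob(c,red,(232,140));print('redtin',a,circ(c,cn,.128))
cv2.imwrite('pics/crop.png',np.hstack([cv2.resize(im[90:190,170:330,::-1],(640,400),interpolation=cv2.INTER_CUBIC)]))
print(m.get_time())
```

```text
[256.  90.] [237. 163.]
plg 905 (array([0.5602, 0.28  ]), 38.9)
bed 10965 (array([0.5526, 0.2185]), array([217.9, 123.9]), 1.32)
nest 2273 (array([0.5244, 0.1797]), array([79.2, 55. ]), 1.326)
[279.  47.] [252. 142.]
plg 1395 (array([0.5597, 0.2795]), 39.2)
bed 15635 (array([0.5524, 0.218 ]), array([217.4, 123.7]), 1.325)
nest 3234 (array([0.5244, 0.1793]), array([78.2, 55.6]), 1.322)
redtin 1703 (array([ 0.5516, -0.1744]), 50.4)
3.0917
```

View pics/crop.png

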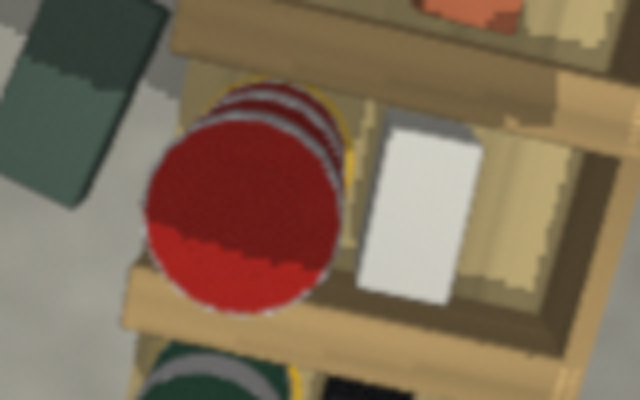

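The crop shows the white stone (crop (420,215)) behind the red tin, whose top centre is at crop (243,217). Both are in the middle bay, so the choice is confirmed. I'll lift the red tin out to free bench near (0.42,-0.21).

Run:
```python
from seg import *
print(np.array(m.get_ee_rot()).round(3),down(0).round(3))
c=load('wr1');t=onz(c,(230.8,144.2),.128,c['M']);print('tin',t)
print('block',[onz(c,u,.025,c['M'])[:2].round(3) for u in((188,82),(168,122),(205,95))])
y=-0.208;o=down(y);x,yy=t[:2]; np.save('tin.npy',t)
m.command_gripper(.085,40)
m.move_to([x,yy,.22],o)
m.servo_line([x,yy,.108],o,rate=.12)
print(m.get_contact_force())
m.command_gripper(.03,40);print('w',m.get_width(),np.array(m.get_position()).round(4),m.get_contact_force())
m.servo_line([x,yy,.20],rate=.12)
print('w',m.get_width(),m.get_time())
```

```text
[ 1.212  1.208 -1.211] [ 1.209  1.209 -1.209]
tin [ 0.55231991 -0.17460131  0.128     ]
block [array([ 0.49 , -0.112]), array([ 0.459, -0.163]), array([ 0.511, -0.128])]
[0.34058397 0.39701265 0.52343538]
w 0.05324256100486085 [ 0.5524 -0.1747  0.1088] [-2.33163213  0.83491467  6.51954738]
w 0.05331439247746836 7.0333
```

Run:
```python
from seg import *
m.servo_line([.47,-.16,.20],rate=.15)
m.servo_line([.41,-.215,.20],rate=.15)
m.servo_line([.41,-.215,.115],rate=.12)
z=.115
while z>.098:
    z-=.002;m.servo_line([.41,-.215,z],rate=.05)
    f=m.get_contact_force()[2]
    if f>4:break   # rest weight shows as ~-3
    print(round(z,3),round(f,1),end=' ')
print('set',z,f)
m.command_gripper(.085);m.servo_line([.41,-.215,.24],rate=.2)
# look at the stone: camera above it
o=down(-.0);m.move_to([.60,-.20,.28],o);c=shot('wrist','wr3')
wh=lambda r,g,b:(r>165)&(abs(r-b)<25)
cn,a=blob(c,wh,proj(c,np.array([.602,-.185,.068]),c['M']));print('white',a,rect(c,cn,.068))
print(m.get_time(),m.get_contact_force())
```

```text
0.113 -3.9 0.111 -2.9 0.109 -2.5 0.107 -2.8 0.105 -2.0 0.103 -3.7 0.101 -2.9 set 0.09899999999999999 19.625760292043925
white 434 (array([ 0.6005, -0.1928]), array([35.5, 28.5]), 1.346)
13.425 [-0.4826997   0.24534853 -0.62390208]
```

View pics/wr3.png

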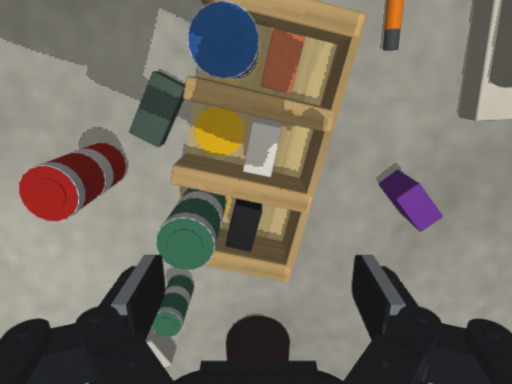

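The red tin stands upright on the bench (top at (52,198)), the yellow disc is free at (218,130), and the white stone is at (263,148), partly shaded. I'll re-measure the stone with a lower threshold and grasp it along rack x.

Run:
```python
from seg import *
c=load('wr3')
wh=lambda r,g,b:(r>105)&(abs(r-b)<22)&(abs(np.indices(r.shape)[1]-263)<30)&(abs(np.indices(r.shape)[0]-148)<40)
cn,a=blob(c,wh,(263,148));pos,sz,ang=rect(c,cn,.068);print('white',a,pos,sz,ang)
y=ang-np.pi/2
if not(1000<a<2500 and 46<max(sz)<58 and 26<min(sz)<34): pos=np.array([.602,-.1853]);y=-.205
print(pos,y)
m.command_gripper(.060,40)
m.move_to([*pos,.20],down(y))
m.servo_line([*pos,.053],rate=.10)
print('f',np.array(m.get_contact_force()).round(2))
m.command_gripper(.01,40);print('w',m.get_width(),np.array(m.get_position()).round(4),np.array(m.get_contact_force()).round(2))
m.servo_line([*pos,.16],rate=.12)
print('w',m.get_width(),np.array(m.get_contact_force()).round(2),m.get_time());np.save('sp.npy',[*pos,y])
```

```text
white 1632 [ 0.6022 -0.1825] [57.2 30.2] 1.367
[ 0.6022 -0.1825] -0.20379632679489657
f [ 0.38 -0.64  0.13]
w 0.02987976142873563 [ 0.6025 -0.1826  0.0535] [-1.09  0.75  4.75]
w 0.029701809105505867 [ 0.85 -0.17 -2.73] 17.2583
```

Run:
```python
from seg import *
y=-.247;n=np.array([.5244,.1795])+.002*np.array([-np.sin(y),np.cos(y)])
m.servo_line([*np.load('sp.npy')[:2],.25],rate=.2)
m.servo_line([*n,.25],down(y),rate=.25)
m.servo_line([*n,.092],rate=.15)
f0=m.get_contact_force();print(np.array(f0).round(1),m.get_width())
z=.092
while z>.076:
    z-=.0015;m.servo_line([*n,z],rate=.03);f=np.array(m.get_contact_force())-f0
    print(round(z,4),f.round(1))
    if f[2]>2.0 or np.linalg.norm(f[:2])>5:break
print(np.array(m.get_position()).round(4),m.get_time())
```

```text
[ 0.2 -0.2 -2.5] 0.02969732573199093
0.0905 [-0.6  0.2  0.3]
0.089 [0.1 0.1 0.2]
0.0875 [ 0.2  0.6 -0.3]
0.086 [ 0.7 -0.6 -0.6]
0.0845 [ 0.3 -0.1  0.2]
0.083 [-0.3  0.1 -0.1]
0.0815 [-0.2  0.1  0.2]
0.08 [ 0.  -1.  -0.8]
0.0785 [-4.  -1.6 10.9]
[0.525  0.1815 0.0795] 22.95
```

Contact came at z = 0.0795, the height expected for the nest floor. I'll release and check from above.

Run:
```python
from seg import *
m.command_gripper(.060);p=np.array(m.get_position())
m.servo_line([p[0],p[1],.20],rate=.12)
m.command_gripper(0.0,40)
m.move_to([.54,.16,.26],down(0));c=shot('wrist','ws3')
wh=lambda r,g,b:(r>165)&(abs(r-b)<30)
cn,a=blob(c,wh,proj(c,np.array([.5244,.1795,.094]),c['M']));print('white',a,rect(c,cn,.094))
red=lambda r,g,b:(r>90)&(r>2*g)&(r>2*b)
cn,a=blob(c,red,proj(c,np.array([.56,.28,.076]),c['M']));print('plg',a,circ(c,cn,.076))
print(m.get_time(),m.get_width())
```

```text
white 66 (array([0.5277, 0.1544]), array([ 5.7, 11.8]), 3.14)
plg 1827 (array([0.5598, 0.2794]), 39.1)
25.55 0.00013802026882879547
```

View pics/ws3.png

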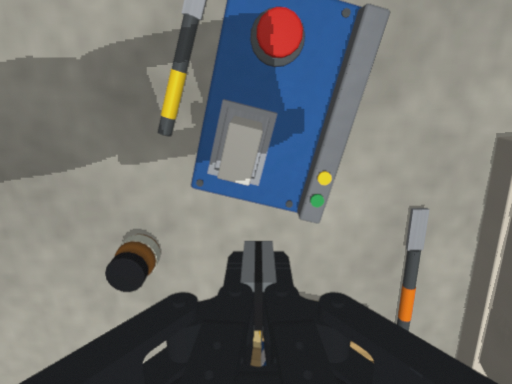

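The stone stands in the nest in the gripper's shadow, with top-face corners at about (231,123), (265,127), (252,184) and (218,178). The plunger is at (280,32).

Run:
```python
from seg import *
c=load('ws3')
P=np.array([onz(c,u,.094,c['M'])[:2] for u in((231,123),(265,127),(252,184),(218,178))])
d=P.mean(0)-[.5244,.1795];y=-.247
print(P.round(3).tolist(),'off',d@[np.cos(y),np.sin(y)],d@[-np.sin(y),np.cos(y)])
p=np.array([.5600,.2797]);m.move_to([*p,.14],down(-.247))
m.servo_line([*p,.104],rate=.1);f0=np.array(m.get_contact_force())
z=.104
while z>.072:
    z-=.002;m.servo_line([*p,z],rate=.05);f=(np.array(m.get_contact_force())-f0)
    print(round(z,3),f[2].round(1),np.round(m.get_position()[2],4),end=' | ')
    if f[2]>22:break
m.hold(.3);print(np.array(m.get_contact_force()).round(1),np.array(m.get_position()).round(4))
m.servo_line([*p,.14],rate=.08)
print(m.get_time())
```

```text
[[0.519, 0.206], [0.548, 0.203], [0.536, 0.152], [0.506, 0.157]] off 0.002590997623622107 0.0007036709182493302
0.102 0.9 0.1025 | 0.1 0.9 0.1 | 0.098 1.9 0.0982 | 0.096 5.1 0.0963 | 0.094 6.4 0.0943 | 0.092 7.4 0.0923 | 0.09 7.4 0.0904 | 0.088 9.1 0.0885 | 0.086 9.7 0.0866 | 0.084 10.1 0.0847 | 0.082 11.5 0.0828 | 0.08 12.0 0.0809 | 0.078 20.4 0.08 | 0.076 36.2 0.0798 | [-9.5 -3.7 35.6] [0.5605 0.2799 0.0798]
31.525
```

The plunger stopped hard after 18 mm of travel with force rising past 35 N, so it went fully down. Now I'll put the tin back.

Run:
```python
from seg import *
o=down(-.208);t=np.load('tin.npy')[:2]
m.move_to([.45,.05,.25],o)
m.command_gripper(.085,40)
m.move_to([.41,-.215,.21],o)
m.servo_line([.41,-.215,.101],rate=.12)
m.command_gripper(.03,40);print('w',m.get_width(),np.array(m.get_contact_force()).round(1))
m.servo_line([.41,-.215,.20],rate=.15)
m.servo_line([.47,-.16,.20],rate=.15)
m.servo_line([*t,.20],rate=.12)
m.servo_line([*t,.117],rate=.12)
f0=np.array(m.get_contact_force());z=.117
while z>.101:
    z-=.0015;m.servo_line([*t,z],rate=.04);f=np.array(m.get_contact_force())-f0
    if f[2]>4:break
print('set',z,f.round(1),np.array(m.get_position()).round(4))
m.command_gripper(.085);m.servo_line([*t,.24],rate=.15)
m.move_to([.59,-.19,.34],down(0));m.hold(.3);c=shot('wrist','wr4')
m.move_to([.52,.02,.36],down(0));shot('wrist','ws4')
im=[cv2.imread(f'pics/{n}.png') for n in('wr4','ws4')]
cv2.imwrite('pics/fin.png',cv2.resize(np.hstack([im[0][:280],im[1][:280]]),(800,219)));print(m.get_time())
```

```text
w 0.05366157432680574 [-2.1  1.3  5.4]
set 0.108 [-4.8  2.3 18.5] [ 0.5526 -0.1747  0.1097]
43.8333
```

View pics/fin.png

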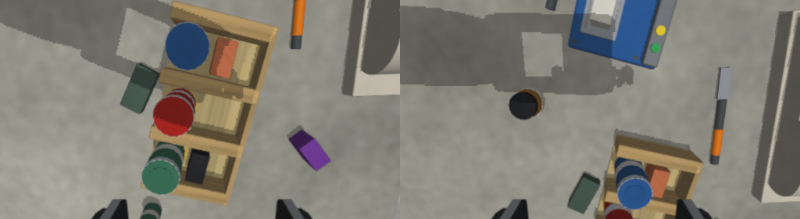

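The red tin is upright in its middle bay, with its top at about (173,113) in the left half, and the neighbours look undisturbed. One last look at the station.

Run:
```python
from seg import *
c=load('wr4');red=lambda r,g,b:(r>100)&(r>3*g)&(r>3*b)
t=np.load('tin.npy');u=proj(c,np.array([*t[:2],.128]),c['M']);e=proj(c,np.array([t[0]+.027,t[1],.128]),c['M']);print('tin top expected at',(u*800/1024).round(),u.round(),(e-u).round())
m.move_to([.54,.10,.34],down(0));m.hold(.2);c=shot('wrist','ws5')
r2=lambda r,g,b:(r>90)&(r>2*g)&(r>2*b)
cn,a=blob(c,r2,proj(c,np.array([.56,.28,.076]),c['M']));print('plg',a,circ(c,cn,.076))
u=proj(c,np.array([.5244,.1795,.094]),c['M']);print(u)
x,y=u.astype(int);print(m.get_time())
cv2.imwrite('pics/fin2.png',cv2.resize(c['image'][max(0,y-110):y+60,x-60:x+110,::-1],(510,510)))
print(max(0,y-110),x-60)
```

```text
tin top expected at [173. 117.] [221. 149.] [27.  0.]
plg 330 (array([ 0.5524, -0.2162]), 51.4)
[242.20155905  80.71996233]
44.5167
0 182
```

View pics/fin2.png

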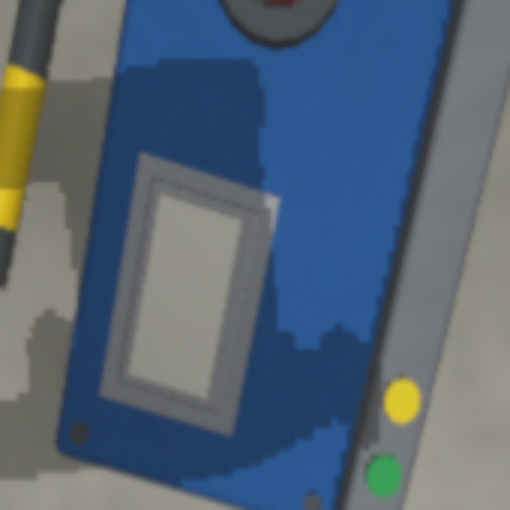

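Run:
```python
from seg import *
c=load('ws5');y=-.247;Rm=np.array([[np.cos(y),-np.sin(y)],[np.sin(y),np.cos(y)]])
def cs(off,hx,hy,z): return [((proj(c,np.array([*(np.array([.5244,.1795])+Rm@(np.array(off)+[a*hx,b*hy])),z]),c['M'])-[182,0])*[3,510/141]).round().astype(int).tolist() for a,b in((-1,1),(1,1),(1,-1),(-1,-1))]
print('stone top',cs([.0026,.0007],.015,.026,.094));print('stone bottom',cs([.0026,.0007],.015,.026,.034));print('floor',cs([0,0],.022,.033,.034));print('rim out',cs([0,0],.028,.039,.042))
m.move_to([.54,.17,.36],down(0));m.hold(.2);c=shot('wrist','ws6');u=proj(c,np.array([.5244,.1795,.06]),c['M']).astype(int);print(u,m.get_time())
red=lambda r,g,b:(r>90)&(r>2*g)&(r>2*b)
cn,a=blob(c,red,proj(c,np.array([.56,.28,.076]),c['M']));print('plg',a,circ(c,cn,.076))
s=m.camera('side');i=s['image'][225:305,160:290,::-1]
w=c['image'][max(0,u[1]-100):u[1]+60,u[0]-60:u[0]+100,::-1]
cv2.imwrite('pics/fin3.png',np.hstack([cv2.resize(w,(400,400)),cv2.resize(i,(400,400*80//130)) if 0 else cv2.resize(i,(400,400))]))
```

```text
stone top [[163, 185], [248, 212], [212, 394], [131, 368]]
stone bottom [[172, 200], [245, 223], [214, 379], [144, 358]]
floor [[152, 172], [260, 207], [220, 405], [117, 373]]
rim out [[139, 145], [279, 191], [230, 429], [98, 388]]
[245 138] 45.1583
plg 997 (array([0.56  , 0.2797]), 39.1)
```

View pics/fin3.png

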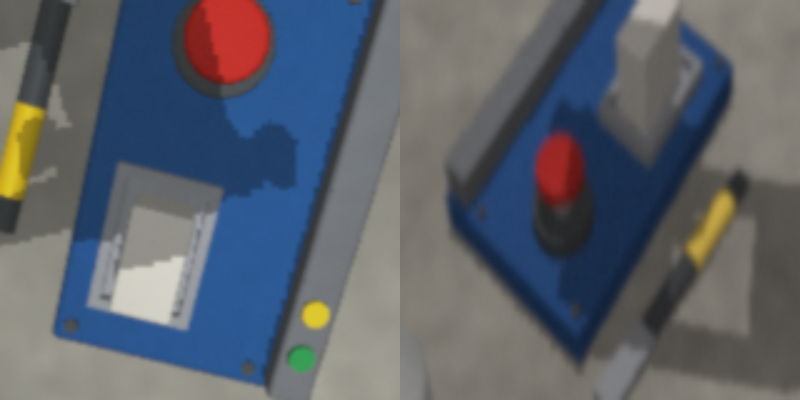

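The side view shows the stone standing upright in the nest, and the plunger is up (39.1 mm disc diameter measured at z = 76 mm). The arm touches nothing, so I'll hand in.

```bash
python3 -c "
from rig import manip as m
m.sign_off();print(m.get_time())"
```

```text
the job is handed in; nothing more can be done
the job is handed in; nothing more can be done
```

The white stone is marked and standing in the nest. The red tin is back on its disc in the middle bay, and the job was handed in at about 45 s of the 72 s allowed. The sign-off gives no verdict, so this rests on my own checks.

**What I did:** I lifted the red tin out of the middle bay and stood it on the bench. I then set the white stone in the nest, with contact at the expected height and about 11 N. Next I pushed the plunger 18 mm to its hard stop (about 36 N, steady for 0.3 s) and let it rise. Last, I put the tin back at its original grasp pose.

**Last checks:**
- **Stone:** it stands upright in the nest. My corner estimate puts it about 3 mm off centre along x and 1 mm along y.
- **Plunger:** it is up; its disc measures 39.1 mm across at the raised height, against a true 40 mm.
- **Tin:** its top is within about 4 pixels (roughly 5 mm) of where it stood at the start. It was set down with about 18 N.
- **Neighbours:** the other tins and stones looked undisturbed by eye; I did not measure them.

**Checks that failed or disagreed:**
- Shade spoiled three colour measurements of the stone, two in the rack and one in the nest. I used a lower threshold for the grasp, which read 57 mm for a 52 mm side, so I corrected the placing by 2 mm. In the nest I read the corners by eye.
- One plunger measurement picked up the wrong object because the plunger was cut off at the picture edge. I repeated it from a better view.

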